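Two-colour check of a bench colour meter

ROBOT

A 6-joint arm with a two-finger parallel gripper is mounted at the origin on the work surface. World frame = base frame: x ahead of the robot, y to its left, z up, the work surface at z = 0. Lengths are in m, angles in rad, forces in N, time in s.
With the tool pointing down it reaches from about 0.35 to 0.725 m from the base axis. Payload 6 kg.
Tool frame: the origin (TCP) lies at the very end of the fingers, on their centre line; the grasp point (between the pads) lies 19 mm behind it (bot.grasp_offset is the distance from the TCP to the grasp point, in m); z points along the fingers, y is the line along which they close (so a half turn about z gives the same grasp; the last joint's range is limited). The gripper opens to 85 mm and grips with 20 to 120 N. Pads are 22 mm wide; open, the fingers measure 114 mm over their backs; the gripper's body (76 mm by 85 mm) begins 54 mm behind the grasp point. The pads swing forward as they close: fully open they stand 13 mm farther back than shut.
Start: joints at [-0.951, 0.04, 0.085, 0, -1.615, -0.334], TCP at [0.169, -0.576, 0.231] pointing down, gripper open.
Joint ranges: [-2.56, 2.56], [-1.29, 2.01], [-1.08, 1.49], [-3.29, 1.98], [-2.81, -0.18], [-2.99, 2.99]. Speed limits (rad/s): [2.57, 2.57, 3.01, 3.14, 3.14, 3.14].

INTERFACE

Orientations are given as a 3x3 rotation matrix whose columns are the frame's x, y, z axes.
In Python, from rig import bot gives the robot as it stands.
- The arm moves only by the shell command python3 -m handwheel 'ROWS'. ROWS is JSON, a list of rows, each a list of 3 entries, a list of its own where there are three numbers: the opening, from -1 (shut) to 1 (fully open), then the shift along the world's x, y, z in units of 3 cm (1.0 is 3 cm), then the turn, a rotation vector about the world's x, y, z in units of 4 degrees (1.0 is 4 degrees). A call has exactly 8 rows; each row shifts and turns the commanded pose from where the row before left it; what a row does not reach is not made up. A row lasts 1/8 s, in which the tool goes at most 62.5 mm and 10.7 degrees, less where a joint would pass 70% of its speed; a pose out of reach is approached as far as the arm can. A call with a number of a shift or a turn outside -1 to 1 is refused whole. A call with a gripper value outside its range is refused whole. The fingers move at their own pace and stop on an object; the grip force is fixed at half the most. Time passes only in rows, so rows that do not move let the fingers close, or fill a call up. It gives the time, the measured TCP pose, the force, the opening and the grip force at its end, in the units of the state.
- bot.get_state(): the state, without advancing time (a new reading comes with each control period).
- bot.get_image(name): name is "side" or "top" or "wrist"; returns a dict with "color" (420x560x3 uint8, red, green, blue), "mtx" (3x3 intrinsics, pixels), "pose" (4x4, takes a point from camera to world coordinates); the wrist camera has in their place "T_tool_cam" (4x4, takes a point from camera to tool coordinates, whose origin is the TCP and whose axes are the flange's). Camera axes: x right, y down, z forward; pixel columns grow to the right and rows downward; lengths in m; the calibration is good to about 2 mm. A picture is of the moment at which its call begins: read the wrist's pose just before it. There is no depth.
- bot.close_job(): hands the job in; it is judged then, once.
Trained networks look in the newest picture that a camera, given by its name, has taken for a name from the list of things; names that differ only in an ending like _2 or _b are one class to them, and where a whole thing is asked for, a point or a joint stands for the part that bears it (a point fixed in the world has none). Each returns a list of dicts, best first, with "confidence" (0 to 1); they miss things now and then, are a little off and sometimes report something else, mostly with a low value. They report only what shows in the picture. A call takes as long as a camera call.
- bot.search_frame(query, camera): "rect" ([left, top, width, height] in pixels, round what is visible of it).
- bot.cut_out(query, camera): "mask" (420x560 bool, what is visible of it) and "rect" ([left, top, width, height] in pixels, round what is visible of it).
The state is a dict: "time_s": time; "joints": joint angles; "dq": joint speeds; "effort": joint torques, N m; "tool_pos": TCP position; "tcp_rot": TCP orientation; "wrist_force": force on the tool from outside, world axes, zero at the start; "wrist_torque": the same for the moment, N m; "width": finger opening in m; "grip_force": force on a finger pad.
Only numpy, scipy, OpenCV 4.12 (cv2) and the standard library are available. Lean on these libraries where they do the work, as an engineer would, in place of code of your own. Each camera call takes 0.05 s, during which the arm holds its last target. There are 200 camera calls.

TASK

Check the colour meter with the white reference block, keeping it upright: push its orange face squarely against the meter's spring bar until the bar is well in and hold it there for a second, let the bar come back out, then turn the block and do the same with its blue face. Afterwards set the block down upright (do not drop it) in the empty, green-marked cell of the yellow crate. Do not shift or tip the jars, beaker, wash bottle or black case.

Things in the scene. Friction and masses are not known exactly. Their poses are not given: they have to be found in the camera images.
- block: White upright block, 50 x 50 mm in plan, 120 mm high, about 0.35 kg. Origin: centre of its underside, z up. Its +x face carries an orange tile, its +y face (next to it) a blue one (42 mm wide, from 8 to 64 mm above the underside, flush); a strip of the same colour lies along that edge on the top. The other two faces are plain white.
- orange_tile (a point): Centre of the orange tile on the block: 25 mm along the block's +x, 38 mm above its underside. Axes as the block's.
- blue_tile (a point): Centre of the blue tile on the block: 25 mm along the block's +y, 38 mm above its underside. Axes as the block's.
- meter: Fixed grey colour meter, blue panel, reading pocket in front. Origin: middle of the pocket on the table; x points into the meter, z up. Spring bar face at x = 35 mm. Two cheeks 6 mm thick, 30 mm high guide the sides: inner faces at y = -34, +34 mm, x = -15 to 70 mm. Housing x = 65 to 215, y = -75 to 75 mm, 58 mm high, behind x = 165 mm 83 mm high.
- bar (a joint): Spring bar of the meter: 0 = fully out, grows to 0.010 m as it is pushed along the meter's +x; 'well in' is anything past 0.006. The spring takes 2 N at the start, 6 N at the end.
- bar_face (a point): Centre of the bar's front face (54 mm wide, from 20 to 56 mm above the table), moving with the bar.
- crate: Fixed yellow open crate, 264 x 178 mm, 50 mm high, walls, dividers and floor 4 mm. Origin: centre of its underside, x along the long side. 3 x 2 cells, each about 83 x 83 mm inside, with centres at x = -87, 0, +87 and y = -43.5, +43.5 mm. Floor 4 mm above the table.
- mark: Green disc, 60 mm across, flat on the floor of the one empty cell, at its centre; it has no thickness to speak of.
- beaker: Small clear glass beaker, 50 mm across, 75 mm high, close to the block on the side of its orange face. Origin: centre of the underside. Leave alone.
- washbottle: White wash bottle with red cap, 60 mm across, 185 mm high, standing behind the block as seen from the robot. Origin: centre of the underside. Leave alone.
- case: Black hard case, 110 mm along x, 55 mm along y, 40 mm high, lying beside the meter's pocket on its -y side. Origin: centre of the underside. Leave alone.
- jar1: Amber jar, yellow cap, 58 mm across, 95 mm high, standing in a cell of the crate. Origin: centre of the underside. Leave alone.
- jar2: Clear jar, white cap, 56 mm across, 105 mm high, standing in a cell of the crate. Origin: centre of the underside. Leave alone.
- jar3: Steel can with paper label, 58 mm across, 90 mm high, standing in a cell of the crate. Origin: centre of the underside. Leave alone.
- jar4: Green jar, steel cap, 56 mm across, 100 mm high, standing in a cell of the crate. Origin: centre of the underside. Leave alone.
- jar5: Amber jar, red cap, 58 mm across, 95 mm high, standing in a cell of the crate. Origin: centre of the underside. Leave alone.

How it is judged:
On the way, in this order (a step that is already met when the one before it is completed fails the run):
1. the orange face is pushed squarely against the bar, more than 6 mm in, and held (value of joint bar above 0.006 m and distance between orange_tile and bar_face below 0.018 m and angle between the x axis of block and the x axis of meter, either way round below 0.15 rad and angle between block's own z axis and vertical below 0.12 rad), for 0.5 s.
2. the bar is let out again (value of joint bar below 0.002 m), for 0.1 s.
3. the blue face is pushed squarely against the bar, more than 6 mm in, and held (value of joint bar above 0.006 m and distance between blue_tile and bar_face below 0.018 m and angle between the y axis of block and the x axis of meter, either way round below 0.15 rad and angle between block's own z axis and vertical below 0.12 rad), for 0.5 s.
At the end, for the whole second after the job is handed in: The block stands upright (within 0.1 rad) and at rest on the floor of the green-marked cell, its centre within 25 mm of the mark's, its underside less than 12 mm above the crate's; the meter's bar is out again (under 2 mm) (horizontal distance between block and mark below 0.025 m and z of block in the frame of crate below 0.012 m and angle between block's own z axis and vertical below 0.1 rad and linear speed of block below 0.02 m/s and value of joint bar below 0.002 m); the robot touches nothing.
It fails at once if the block is tipped by more than 0.5 rad (angle between block's own z axis and vertical above 0.5 rad).
It fails at once if the block is dropped (faster than 0.5 m/s with no finger on it) (linear speed of block above 0.5 m/s and contact force between the fingers and block below 0.1 N).
It fails at once if the beaker, wash bottle, black case or a jar is shifted by more than 20 mm or tipped by more than 0.3 rad (distance of any of beaker, washbottle, case, jar1, jar2, jar3, jar4, jar5 from where it was at the start of the episode above 0.02 m or angle between any of beaker, washbottle, case, jar1, jar2, jar3, jar4, jar5's own z axis and vertical above 0.3 rad).
It also fails if it takes over 67 s, if anything falls off the work surface, if the arm or the gripper's body presses on something with over 40 N, if the wrist force passes 120 N, or if a joint passes its speed limit or range.

## Working session

There is one attempt and no reset: what is moved stays moved. The work goes in short steps, Python scripts to look and compute and a shell command to move; the robot and the scene stay as the last step left them, time stands still between calls to the robot, and variables do not carry over. Pictures are saved under pics/ and viewed, at most 13 in all, crops included, and the job is handed in when it is done.

```bash
mkdir -p pics; python3 - <<'E'
from rig import bot
import cv2,numpy as np
s=bot.get_state();print(s['time_s'],s['tool_pos'],s['tcp_rot'],s['width'])
ims=[]
for c in ['top','side']:
    im=bot.get_image(c);cv2.imwrite(f'pics/{c}0.png',im['color'][:,:,::-1]);print(c,im['mtx'],im['pose'])
    np.savez(f'pics/{c}.npz',K=im['mtx'],T=im['pose'])
    for q in ['block','orange_tile','blue_tile','meter','bar','crate','mark','beaker','washbottle','case']:
        r=bot.search_frame(q,c);print(c,q,[(np.round(d['rect']).tolist(),round(d['confidence'],2)) for d in r[:2]])
E
```

```text
0.0 [ 0.16912062 -0.57530385  0.23023111] [[-9.59443874e-01 -2.81898934e-01 -6.66032512e-04]
 [-2.81899682e-01  9.59442301e-01  1.74383355e-03]
 [ 1.47434947e-04  1.86086477e-03 -9.99998258e-01]] 0.08577834420031127
top [[532.16081719   0.         272.32208696]
 [  0.         532.16081719 223.33032497]
 [  0.           0.           1.        ]] [[-0.02101957 -0.99928702  0.03136274  0.48650818]
 [-0.99970357  0.02062214 -0.01294216 -0.01971911]
 [ 0.01228617 -0.03162549 -0.99942427  1.38555597]
 [ 0.          0.          0.          1.        ]]
top block [([239.0, 217.0, 27.0, 27.0], 0.66), ([112.0, 256.0, 26.0, 24.0], 0.62)]
top orange_tile [([242.0, 217.0, 23.0, 27.0], 0.82)]
top blue_tile []
top meter [([327.0, 132.0, 76.0, 96.0], 0.58)]
top bar [([365.0, 200.0, 22.0, 11.0], 0.5)]
top crate [([97.0, 174.0, 88.0, 116.0], 0.79)]
top mark [([147.0, 217.0, 24.0, 24.0], 0.86), ([98.0, 184.0, 31.0, 24.0], 0.42)]
top beaker [([236.0, 190.0, 18.0, 22.0], 0.84)]
top washbottle [([259.0, 136.0, 26.0, 28.0], 0.74), ([329.0, 131.0, 73.0, 98.0], 0.57)]
top case [([405.0, 197.0, 32.0, 45.0], 0
[... 242 characters left out ...]
2752361 -0.58178962  0.78627878]
 [-0.00882667 -0.74543844 -0.66651603  0.98547901]
 [ 0.          0.          0.          1.        ]]
side block [([263.0, 193.0, 23.0, 49.0], 0.91)]
side orange_tile [([263.0, 196.0, 26.0, 49.0], 0.55)]
side blue_tile []
side meter [([267.0, 122.0, 83.0, 58.0], 0.79)]
side bar [([322.0, 152.0, 10.0, 16.0], 0.54)]
side crate [([124.0, 247.0, 139.0, 106.0], 0.76), ([196.0, 287.0, 33.0, 51.0], 0.33)]
side mark [([194.0, 279.0, 24.0, 13.0], 0.51)]
side beaker [([240.0, 198.0, 19.0, 32.0], 0.59), ([322.0, 151.0, 8.0, 18.0], 0.18)]
side washbottle [([218.0, 142.0, 25.0, 59.0], 0.7)]
side case [([336.0, 141.0, 37.0, 24.0], 0.68), ([196.0, 288.0, 34.0, 52.0], 0.3)]
```

```bash
python3 - <<'E'
import cv2
a=cv2.imread('pics/top0.png');cv2.imwrite('pics/topc.png',cv2.resize(a[110:310,80:460],(0,0),fx=2.1,fy=2.1,interpolation=cv2.INTER_CUBIC))
a=cv2.imread('pics/side0.png');cv2.imwrite('pics/sidec.png',cv2.resize(a[100:360,110:390],(0,0),fx=2.3,fy=2.3,interpolation=cv2.INTER_CUBIC))
E
```

```text
(no output)
```

View pics/topc.png

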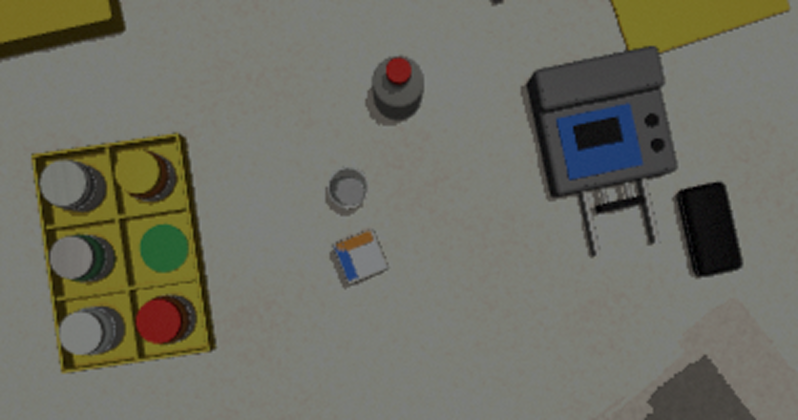

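View pics/sidec.png

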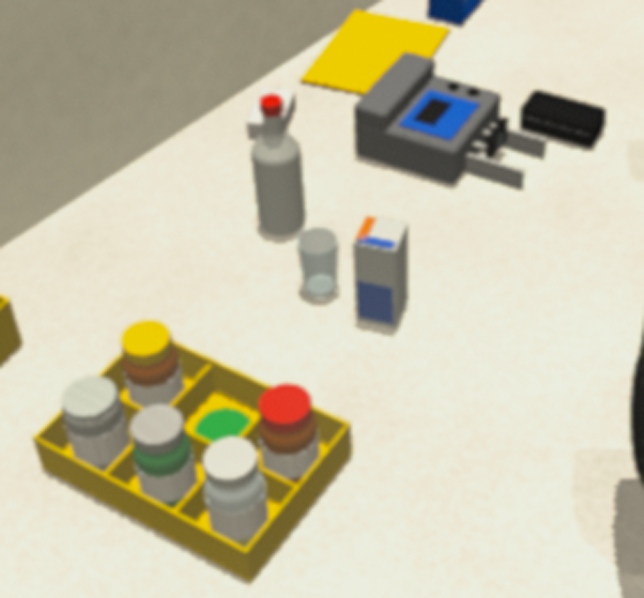

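```bash
cat > h.py <<'E'
import numpy as np
from scipy.optimize import least_squares
def ray(K,T,px,z):
    px=np.atleast_2d(px).astype(float);d=np.c_[(px-K[:2,2])/K[[0,1],[0,1]],np.ones(len(px))]@T[:3,:3].T
    return (T[:3,3]+d*((z-T[2,3])/d[:,2])[:,None])[:,:2]
def proj(K,T,P):
    c=(np.asarray(P)-T[:3,3])@T[:3,:3];return c[:,:2]/c[:,2:]*K[[0,1],[0,1]]+K[:2,2]
def place(p,M):
    c,s=np.cos(p[2]),np.sin(p[2]);M=np.asarray(M,float);return np.c_[M[:,:2]@np.array([[c,s],[-s,c]])+p[:2],M[:,2]]
def fit(K,T,M,px,p0):
    r=least_squares(lambda p:(proj(K,T,place(p,M))-px).ravel(),p0,loss='soft_l1',f_scale=1.)
    return r.x,np.round(proj(K,T,place(r.x,M))-px,1)
E
python3 - <<'E'
from h import *
d=np.load('pics/top.npz');K,T=d['K'],d['T']
cr=lambda a:np.array(a)/2.1+[80,110]-.25
def show(n,M,px,p0):
    p,e=fit(K,T,M,cr(px),p0);print(n,np.round(p[:2],4),np.degrees(p[2]).round(1),e.tolist())
show('block',[[.025,.025,.12],[.025,-.025,.12],[-.025,-.025,.12],[-.025,.025,.12]],[(331,246),(374,230),(388,270),(345,287)],[.47,.03,.2])
show('meter',[[.215,.075,.083],[.215,-.075,.083],[.165,.075,.083],[-.015,.037,.03],[-.015,-.037,.03],[.065,.075,.058],[.065,-.075,.058]],[(537,78),(656,48),(544,108),(592,254),(652,243),(558,192),(676,163)],[.47,-.2,.2])
show('crate',[[.132,.089,.05],[.132,-.089,.05],[-.132,-.089,.05],[-.132,.089,.05]],[(33,155),(181,134),(214,348),(63,371)],[.47,.3,.1])
for n,u,z in [('mark',(164,248),.004),('beaker',(347,189),.05),('bottle',(399,70),.185),('case',(709,229),.04)]:print(n,ray(K,T,cr([u]),z).round(4))
E
```

```text
block [0.5049 0.0152] 18.9 [[0.1, -0.4], [-0.6, -0.0], [-0.1, 0.7], [0.6, -0.2]]
meter [ 0.5258 -0.3008] 9.0 [[-1.4, -5.6], [1.6, -1.9], [-1.0, 0.0], [0.7, 0.1], [0.5, 0.2], [-1.8, 0.7], [0.7, 4.0]]
crate [0.5198 0.2988] 7.5 [[-0.0, -0.7], [-0.1, -1.3], [-0.5, 1.0], [0.6, 0.9]]
mark [[0.5243 0.2591]]
beaker [[0.5891 0.0304]]
bottle [[ 0.7064 -0.0333]]
case [[ 0.5326 -0.4056]]
```

```bash
python3 -m handwheel '[[1,[0.9,1,0.4],[0,0,0]],[1,[0.9,1,0.4],[0,0,0]],[1,[0.9,1,0.4],[0,0,0]],[1,[0.9,1,0.4],[0,0,0]],[1,[0.9,1,0.4],[0,0,0]],[1,[0.9,1,0.4],[0,0,0]],[1,[0.9,1,0.4],[0,0,0]],[1,[0.9,1,0.4],[0,0,0]]]'
python3 - <<'E'
from rig import bot
import cv2,numpy as np
s=bot.get_state();im=bot.get_image('wrist');cv2.imwrite('pics/w1.png',im['color'][:,:,::-1])
X=np.eye(4);X[:3,:3]=s['tcp_rot'];X[:3,3]=s['tool_pos'];np.savez('pics/w1.npz',K=im['mtx'],T=X@im['T_tool_cam']);print(s['tool_pos'],s['dq'].round(3) if hasattr(s['dq'],'round') else s['dq'],im['T_tool_cam'])
E
```

```text
time_s: 2.1
tool_pos: [0.3859, -0.3345, 0.3279]
tcp_rot: [[-0.959, -0.282, 0.0], [-0.282, 0.959, -0.0], [-0.0, -0.0, -1.0]]
wrist_force: [-0.4, 0.2, 0.2]
width: 0.0852
grip_force: 0.0
[ 0.38588651 -0.33453391  0.32786752] [ 0.635  0.041  0.21  -0.001 -0.175 -0.634] [[ 1.22515103e-06 -9.58206081e-01 -2.86078846e-01  7.29573514e-02]
 [ 9.99999666e-01  2.34831319e-04 -7.82272616e-04 -2.58979272e-04]
 [ 8.16758650e-04 -2.86078749e-01  9.58205762e-01 -1.42884915e-01]
 [ 0.00000000e+00  0.00000000e+00  0.00000000e+00  1.00000000e+00]]
```

View pics/w1.png

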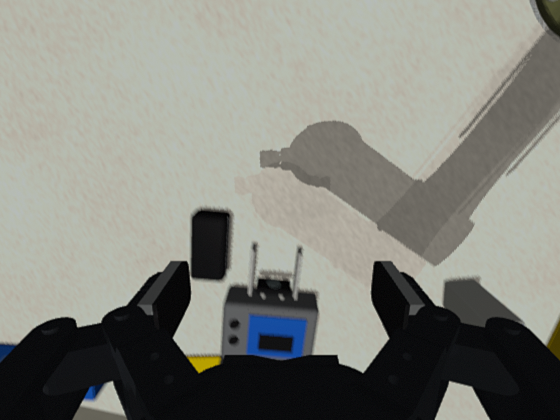

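```bash
python3 -m handwheel '[[1,[0.9,1,-0.2],[0,0,0]],[1,[0.9,1,-0.2],[0,0,0]],[1,[0.5,1,-0.2],[0,0,0]],[1,[0.2,1,-0.2],[0,0,0]],[1,[0.2,1,-0.2],[0,0,0.5]],[1,[0,1,-0.2],[0,0,0]],[1,[0,1,-0.2],[0,0,0]],[1,[0,1,-0.2],[0,0,0]]]'
python3 - <<'E'
from rig import bot
import cv2,numpy as np
from h import *
d=np.load('pics/w1.npz')
print(fit(d['K'],d['T'],[[-.015,.037,.03],[-.015,-.037,.03],[.065,.075,.058],[.065,-.075,.058]],np.array([(299,247),(254,243),(318,293),(228,289.)]),[.526,-.3,.157]))
s=bot.get_state();im=bot.get_image('wrist');cv2.imwrite('pics/w2.png',im['color'][:,:,::-1])
X=np.eye(4);X[:3,:3]=s['tcp_rot'];X[:3,3]=s['tool_pos'];np.savez('pics/w2.npz',K=im['mtx'],T=X@im['T_tool_cam']);print(s['tool_pos'])
E
```

```text
time_s: 3.15
tool_pos: [0.4661, -0.0947, 0.2792]
tcp_rot: [[-0.949, -0.315, 0.0], [-0.315, 0.949, 0.0], [-0.0, 0.0, -1.0]]
wrist_force: [0.7, 0.6, -0.3]
width: 0.0856
grip_force: 0.0
(array([ 0.51215567, -0.30547041,  0.1535614 ]), array([[ 2. , -1.3],
       [-0.6, -3.2],
       [ 0.8, 10.7],
       [-6.7,  3.3]]))
[ 0.46606367 -0.09472516  0.27919168]
```

View pics/w2.png

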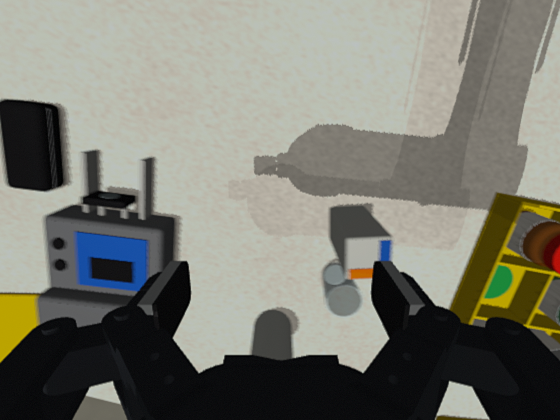

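```bash
python3 - <<'E'
import cv2,numpy as np
from h import *
a=cv2.imread('pics/w2.png');b=np.hstack([a[140:310,25:185],a[190:310,310:430].copy() if 0 else cv2.copyMakeBorder(a[190:310,310:400],0,50,0,0,cv2.BORDER_CONSTANT)])
cv2.imwrite('pics/w2c.png',cv2.resize(b,(0,0),fx=3.2,fy=3.2,interpolation=cv2.INTER_CUBIC))
E
```

```text
(no output)
```

View pics/w2c.png

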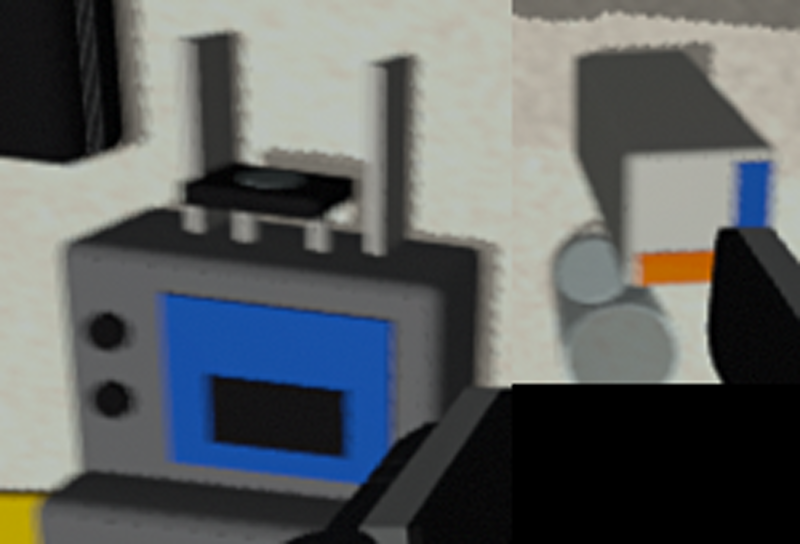

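```bash
python3 - <<'E'
from h import *
d=np.load('pics/w2.npz');K,T=d['K'],d['T']
c1=lambda a:np.array(a)/3.2+[25,140]-.35
c2=lambda a:(np.array(a)-[512,0])/3.2+[310,190]-.35
def show(n,M,px,p0,K=K,T=T):
    p,e=fit(K,T,M,px,p0);print(n,np.round(p[:2],4),np.degrees(p[2]).round(1),e.tolist())
show('meter',[[-.015,-.037,.03],[-.015,.037,.03],[.065,-.075,.058],[.065,.075,.058]],c1([(189,38),(377,64),(69,247),(443,287)]),[.526,-.3,.157])
show('cheeks',[[-.015,-.037,.03],[-.015,.037,.03]],c1([(189,38),(377,64)]),[.526,-.3,.157])
show('block',[[-.025,-.025,.12],[-.025,.025,.12],[.025,-.025,.12]],c2([(627,157),(771,151),(636,286)]),[.505,.015,.33])
print(ray(K,T,c1([(189,38),(377,64)]),.03),ray(K,T,c2([(627,157),(771,151),(636,286)]),.12))
t=np.load('pics/top.npz');cr=lambda a:np.array(a)/2.1+[80,110]-.25
print(ray(t['K'],t['T'],cr([(652,243),(592,254)]),.03))
E
```

```text
meter [ 0.5243 -0.3003] 11.9 [[-0.2, 1.2], [0.3, -0.3], [-3.1, -0.3], [1.6, -0.1]]
cheeks [ 0.5239 -0.3008] 10.5 [[-0.3, 0.0], [0.3, 0.0]]
block [0.5059 0.0186] 23.8 [[-0.2, 0.1], [2.6, -2.1], [-1.4, 2.0]]
[[ 0.51571973 -0.33953906]
 [ 0.50250158 -0.26747191]] [[ 0.49288407 -0.01428124]
 [ 0.47601334  0.029748  ]
 [ 0.53610033  0.00633851]]
[[ 0.51737524 -0.33840566]
 [ 0.50551565 -0.26490186]]
```

```bash
python3 -m handwheel '[[1,[0.3,1,-0.5],[0,0,0.5]],[1,[0.3,1,-0.5],[0,0,0]],[1,[0.3,1,-0.5],[0,0,0]],[1,[0.4,0.7,-0.5],[0,0,0]],[1,[0,0,-0.6],[0,0,0]],[1,[0,0,-0.7],[0,0,0]],[1,[0,0,0],[0,0,0]],[1,[0,0,0],[0,0,0]]]'
python3 - <<'E'
from rig import bot
import cv2,numpy as np
s=bot.get_state();im=bot.get_image('wrist');cv2.imwrite('pics/w3.png',im['color'][:,:,::-1])
X=np.eye(4);X[:3,:3]=s['tcp_rot'];X[:3,3]=s['tool_pos'];np.savez('pics/w3.npz',K=im['mtx'],T=X@im['T_tool_cam'])
E
```

```text
time_s: 4.2
tool_pos: [0.5055, 0.0148, 0.1812]
tcp_rot: [[-0.938, -0.348, 0.001], [-0.348, 0.938, -0.0], [-0.001, -0.001, -1.0]]
wrist_force: [0.2, -0.4, 0.7]
width: 0.0853
grip_force: 0.0
```

View pics/w3.png

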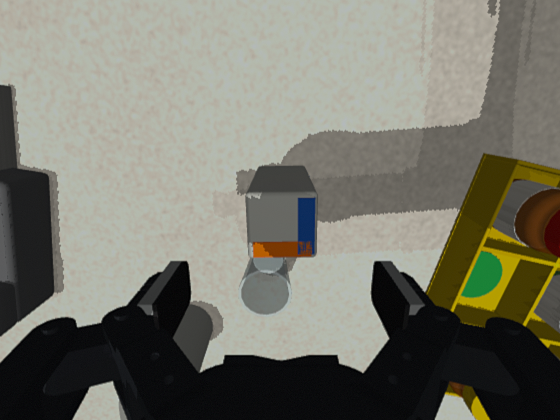

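```bash
python3 - <<'E'
from h import *
d=np.load('pics/w3.npz');K,T=d['K'],d['T']
p,e=fit(K,T,[[-.025,-.025,.12],[-.025,.025,.12],[.025,.025,.12],[.025,-.025,.12]],np.array([(247,193),(315.5,192),(316.5,257),(247,257.)]),[.505,.015,.33]);print(p,np.degrees(p[2]),e)
print('beaker',ray(K,T,[(265,290)],.075))
E
python3 -m handwheel '[[1,[0,0,-1],[0,0,0]],[1,[0,0,-1],[0,0,0]],[1,[0,0,-1],[0,0,0]],[1,[0,0,-0.6],[0,0,0]],[1,[0,0,0],[0,0,0]],[-1,[0,0,0],[0,0,0]],[-1,[0,0,0],[0,0,0]],[-1,[0,0,0],[0,0,0]]]'
```

```text
[0.50657618 0.01533486 0.36600586] 20.970591095741412 [[-2.8 -1.1]
 [ 2.4 -0.9]
 [-0.3  1.3]
 [ 0.3  1.9]]
beaker [[0.58528341 0.02864975]]
time_s: 5.25
tool_pos: [0.5062, 0.0156, 0.0739]
tcp_rot: [[-0.937, -0.348, 0.003], [-0.348, 0.937, 0.001], [-0.003, -0.0, -1.0]]
wrist_force: [0.6, 1.1, 4.8]
width: 0.0491
grip_force: 63.6
```

```bash
python3 -m handwheel '[[-1,[0,0,0.5],[0,0,0]],[-1,[0,0,1],[0,0,0]],[-1,[0,-0.4,0.5],[0,0,0]],[-1,[-0.15,-0.9,0],[0,0,-0.5]],[-1,[-0.15,-1,0],[0,0,-0.5]],[-1,[-0.15,-1,0],[0,0,-0.5]],[-1,[-0.15,-1,0],[0,0,-0.5]],[-1,[-0.15,-1,0],[0,0,-0.5]]]'
python3 -m handwheel '[[-1,[-0.15,-1,0],[0,0,0]],[-1,[-0.15,-1,0],[0,0,0]],[-1,[-0.15,-1,0],[0,0,0]],[-1,[-0.13,-1,0],[0,0,0]],[-1,[-0.15,-1,0],[0,0,0]],[-1,[0,-0.6,-0.5],[0,0,0]],[-1,[0,0,-0.5],[0,0,0]],[-1,[0,0,0],[0,0,0]]]'
python3 - <<'E'
from rig import bot
import cv2,numpy as np
s=bot.get_state();im=bot.get_image('wrist');cv2.imwrite('pics/w4.png',im['color'][:,:,::-1])
X=np.eye(4);X[:3,:3]=s['tcp_rot'];X[:3,3]=s['tool_pos'];np.savez('pics/w4.npz',K=im['mtx'],T=X@im['T_tool_cam'])
E
```

```text
time_s: 6.25
tool_pos: [0.4818, -0.145, 0.1319]
tcp_rot: [[-0.984, -0.179, -0.001], [-0.179, 0.984, 0.001], [0.001, 0.001, -1.0]]
wrist_force: [0.6, 0.2, -4.2]
width: 0.0493
grip_force: 63.2
time_s: 7.25
tool_pos: [0.4595, -0.3107, 0.0994]
tcp_rot: [[-0.984, -0.18, -0.004], [-0.18, 0.984, 0.002], [0.004, 0.003, -1.0]]
wrist_force: [-0.6, 0.3, -3.3]
width: 0.0494
grip_force: 63.2
```

View pics/w4.png

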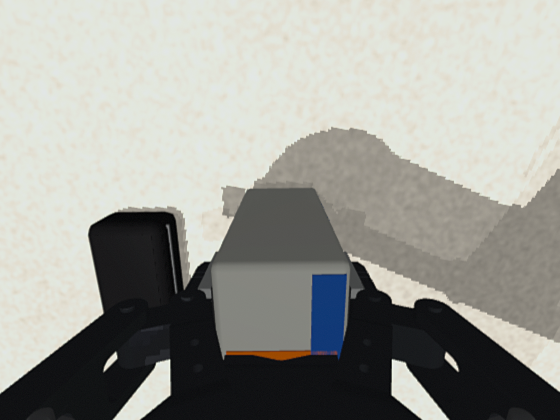

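```bash
python3 - <<'E'
from h import *
d=np.load('pics/w4.npz');K,T=d['K'],d['T']
a=ray(K,T,[(216,262),(347,262)],.1455);m=a.mean(0);v=a[1]-a[0];yaw=np.arctan2(-v[0],v[1]);print(a,np.hypot(*v),np.degrees(yaw),'centre',m+.025*np.array([np.cos(yaw),np.sin(yaw)]))
E
python3 -m handwheel '[[-1,[0.3,0.05,-0.5],[0,0,0]],[-1,[0.4,0.07,-0.2],[0,0,0]],[-1,[0.4,0.07,0],[0,0,0]],[-1,[0.4,0.07,0],[0,0,0]],[-1,[0.4,0.07,0],[0,0,0]],[-1,[0,0,0],[0,0,0]],[-1,[0,0,0],[0,0,0]],[-1,[0,0,0],[0,0,0]]]'
```

```text
[[ 0.43955138 -0.33749387]
 [ 0.43145474 -0.29295878]] 0.045265098835555045 10.30403715855534 centre [ 0.46009987 -0.31075454]
time_s: 8.3
tool_pos: [0.5175, -0.3019, 0.0814]
tcp_rot: [[-0.984, -0.18, -0.0], [-0.18, 0.984, 0.0], [-0.0, 0.0, -1.0]]
wrist_force: [-0.9, -0.4, -3.4]
width: 0.0497
grip_force: 63.3
```

```bash
python3 -m handwheel '[[-1,[0.15,0.027,-0.1],[0,0,0]],[-1,[0.15,0.027,0],[0,0,0]],[-1,[0.15,0.027,0],[0,0,0]],[-1,[0.15,0.027,0],[0,0,0]],[-1,[0.1,0.018,0],[0,0,0]],[-1,[0,0,0],[0,0,0]],[-1,[0,0,0],[0,0,0]],[-1,[0,0,0],[0,0,0]]]'
```

```text
time_s: 9.3
tool_pos: [0.5384, -0.298, 0.0781]
tcp_rot: [[-0.984, -0.18, -0.001], [-0.18, 0.984, 0.0], [0.001, 0.0, -1.0]]
wrist_force: [-4.7, 0.2, -3.2]
width: 0.0491
grip_force: 63.4
```

```bash
python3 -m handwheel '[[-1,[0.07,0.013,0],[0,0,0]],[-1,[0.07,0.013,0],[0,0,0]],[-1,[0,0,0],[0,0,0]],[-1,[0,0,0],[0,0,0]],[-1,[0,0,0],[0,0,0]],[-1,[0,0,0],[0,0,0]],[-1,[0,0,0],[0,0,0]],[-1,[0,0,0],[0,0,0]]]'
```

```text
time_s: 10.3
tool_pos: [0.5425, -0.2973, 0.0781]
tcp_rot: [[-0.984, -0.18, -0.001], [-0.18, 0.984, 0.0], [0.001, 0.0, -1.0]]
wrist_force: [-5.7, -2.0, -3.0]
width: 0.0495
grip_force: 63.3
```

```bash
python3 -m handwheel '[[-1,[0.04,0.007,0],[0,0,0]],[-1,[0,0,0],[0,0,0]],[-1,[0,0,0],[0,0,0]],[-1,[0,0,0],[0,0,0]],[-1,[0,0,0],[0,0,0]],[-1,[0,0,0],[0,0,0]],[-1,[0,0,0],[0,0,0]],[-1,[0,0,0],[0,0,0]]]'
```

```text
time_s: 11.3
tool_pos: [0.5433, -0.2971, 0.0782]
tcp_rot: [[-0.984, -0.18, -0.002], [-0.18, 0.984, 0.0], [0.002, 0.0, -1.0]]
wrist_force: [-7.5, -0.9, -1.6]
width: 0.0494
grip_force: 63.5
```

```bash
python3 -m handwheel '[[-1,[-0.3,-0.054,0],[0,0,0]],[-1,[-0.6,-0.108,0],[0,0,0]],[-1,[-0.7,-0.126,0],[0,0,0]],[-1,[-0.7,-0.126,0],[0,0,0]],[-1,[-0.6,-0.108,0],[0,0,0]],[-1,[0,0,0],[0,0,-0.5]],[-1,[0,0,0],[0,0,-1]],[-1,[0,0,0],[0,0,-1]]]'
python3 -m handwheel '[[-1,[0,0,0],[0,0,-1]],[-1,[0,0,0],[0,0,-1]],[-1,[0,0,0],[0,0,-1]],[-1,[0,0,0],[0,0,-1]],[-1,[0,0,0],[0,0,-1]],[-1,[0,0,0],[0,0,-1]],[-1,[0,0,0],[0,0,-1]],[-1,[0,0,0],[0,0,-1]]]'
python3 -m handwheel '[[-1,[0,0,0],[0,0,-1]],[-1,[0,0,0],[0,0,-1]],[-1,[0,0,0],[0,0,-1]],[-1,[0,0,0],[0,0,-1]],[-1,[0,0,0],[0,0,-1]],[-1,[0,0,0],[0,0,-1]],[-1,[0,0,0],[0,0,-1]],[-1,[0,0,0],[0,0,-1]]]'
```

```text
time_s: 12.3
tool_pos: [0.4579, -0.3125, 0.0785]
tcp_rot: [[-1.0, -0.004, 0.002], [-0.004, 1.0, -0.0], [-0.002, -0.0, -1.0]]
wrist_force: [-0.7, -0.2, -4.3]
width: 0.0494
grip_force: 63.5
time_s: 13.3
tool_pos: [0.458, -0.3125, 0.0784]
tcp_rot: [[-0.85, 0.527, 0.001], [0.527, 0.85, 0.0], [-0.001, 0.001, -1.0]]
wrist_force: [0.3, -0.6, -3.8]
width: 0.0494
grip_force: 63.5
time_s: 14.3
tool_pos: [0.458, -0.3125, 0.0784]
tcp_rot: [[-0.442, 0.897, 0.002], [0.897, 0.442, -0.0], [-0.001, 0.001, -1.0]]
wrist_force: [0.1, 0.6, -4.2]
width: 0.0495
grip_force: 63.5
```

```bash
python3 -m handwheel '[[-1,[0,0,0],[0,0,-1]],[-1,[0,0,0],[0,0,-1]],[-1,[0,0,0],[0,0,-1]],[-1,[0,0,0],[0,0,-1]],[-1,[0,0,0],[0,0,0]],[-1,[0.4,0.072,0],[0,0,0]],[-1,[0.4,0.072,0],[0,0,0]],[-1,[0,0,0],[0,0,0]]]'
python3 - <<'E'
from rig import bot
import cv2,numpy as np
im=bot.get_image('top');a=im['color'][:,:,::-1];cv2.imwrite('pics/t5.png',cv2.resize(a[150:260,320:450],(0,0),fx=4.5,fy=4.5,interpolation=cv2.INTER_CUBIC))
E
```

```text
time_s: 15.3
tool_pos: [0.4822, -0.308, 0.078]
tcp_rot: [[-0.181, 0.983, -0.0], [0.983, 0.181, 0.0], [0.0, -0.0, -1.0]]
wrist_force: [0.1, -0.3, -4.3]
width: 0.0492
grip_force: 63.4
```

View pics/t5.png

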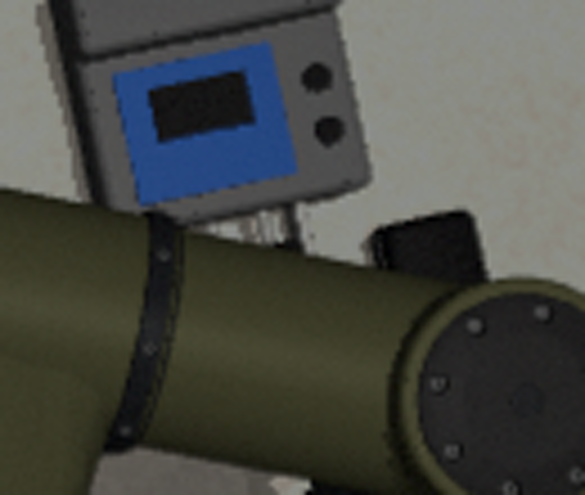

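```bash
python3 -m handwheel '[[-1,[0.3,0.054,0],[0,0,0]],[-1,[0.3,0.054,0],[0,0,0]],[-1,[0.3,0.054,0],[0,0,0]],[-1,[0.3,0.054,0],[0,0,0]],[-1,[0.3,0.054,0],[0,0,0]],[-1,[0,0,0],[0,0,0]],[-1,[0,0,0],[0,0,0]],[-1,[0,0,0],[0,0,0]]]'
python3 -m handwheel '[[-1,[0.15,0.027,0],[0,0,0]],[-1,[0.15,0.027,0],[0,0,0]],[-1,[0.1,0.018,0],[0,0,0]],[-1,[0.05,0.009,0],[0,0,0]],[-1,[0,0,0],[0,0,0]],[-1,[0,0,0],[0,0,0]],[-1,[0,0,0],[0,0,0]],[-1,[0,0,0],[0,0,0]]]'
```

```text
time_s: 16.35
tool_pos: [0.526, -0.3003, 0.0783]
tcp_rot: [[-0.18, 0.984, 0.0], [0.984, 0.18, 0.0], [0.0, 0.0, -1.0]]
wrist_force: [-1.4, -0.7, -3.9]
width: 0.0495
grip_force: 63.4
time_s: 17.35
tool_pos: [0.5394, -0.2978, 0.0781]
tcp_rot: [[-0.18, 0.984, -0.0], [0.984, 0.18, 0.0], [0.0, -0.0, -1.0]]
wrist_force: [-4.3, -1.2, -4.2]
width: 0.0498
grip_force: 63.4
```

```bash
python3 -m handwheel '[[-1,[0.07,0.013,0],[0,0,0]],[-1,[0.07,0.013,0],[0,0,0]],[-1,[0,0,0],[0,0,0]],[-1,[0,0,0],[0,0,0]],[-1,[0,0,0],[0,0,0]],[-1,[0,0,0],[0,0,0]],[-1,[0,0,0],[0,0,0]],[-1,[0,0,0],[0,0,0]]]'
python3 -m handwheel '[[-1,[0.03,0.005,0],[0,0,0]],[-1,[0,0,0],[0,0,0]],[-1,[0,0,0],[0,0,0]],[-1,[0,0,0],[0,0,0]],[-1,[0,0,0],[0,0,0]],[-1,[0,0,0],[0,0,0]],[-1,[0,0,0],[0,0,0]],[-1,[0,0,0],[0,0,0]]]'
```

```text
time_s: 18.35
tool_pos: [0.5435, -0.2971, 0.0782]
tcp_rot: [[-0.18, 0.984, -0.001], [0.984, 0.18, 0.0], [0.0, -0.001, -1.0]]
wrist_force: [-5.9, -1.0, -2.0]
width: 0.0498
grip_force: 63.5
time_s: 19.35
tool_pos: [0.544, -0.297, 0.0782]
tcp_rot: [[-0.18, 0.984, -0.002], [0.984, 0.18, 0.0], [0.0, -0.002, -1.0]]
wrist_force: [-6.0, -1.0, -2.4]
width: 0.0493
grip_force: 63.7
```

```bash
python3 -m handwheel '[[-1,[0.05,0.009,0],[0,0,0]],[-1,[0,0,0],[0,0,0]],[-1,[0,0,0],[0,0,0]],[-1,[0,0,0],[0,0,0]],[-1,[0,0,0],[0,0,0]],[-1,[0,0,0],[0,0,0]],[-1,[0,0,0],[0,0,0]],[-1,[0,0,0],[0,0,0]]]'
```

```text
time_s: 20.35
tool_pos: [0.5443, -0.297, 0.0782]
tcp_rot: [[-0.179, 0.984, -0.005], [0.984, 0.179, 0.0], [0.001, -0.004, -1.0]]
wrist_force: [-11.2, -1.1, 1.1]
width: 0.0498
grip_force: 64.0
```

```bash
python3 -m handwheel '[[-1,[-0.3,-0.054,0],[0,0,0]],[-1,[-0.6,-0.108,0],[0,0,0]],[-1,[-0.7,-0.126,0],[0,0,0]],[-1,[-0.7,-0.126,0],[0,0,0]],[-1,[-0.6,-0.108,0],[0,0,0]],[-1,[0,0,0.5],[0,0,0]],[-1,[0,0,1],[0,0,0.5]],[-1,[0,0,1],[0,0,1]]]'
python3 -m handwheel '[[-1,[0,0.4,1],[0,0,1]],[-1,[0,0.8,1],[0,0,1]],[-1,[0,0.8,0.6],[0,0,1]],[-1,[0,0.8,0],[0,0,1]],[-1,[0,0.8,0],[0,0,1]],[-1,[0,0.8,0],[0,0,1]],[-1,[0,0.8,0],[0,0,1]],[-1,[0,0.8,0],[0,0,1]]]'
python3 -m handwheel '[[-1,[0,0.8,0],[0,0,1]],[-1,[0,0.8,0],[0,0,1]],[-1,[0,0.8,0],[0,0,1]],[-1,[0,0.8,0],[0,0,1]],[-1,[0,0.8,0],[0,0,1]],[-1,[0,0.8,0],[0,0,1]],[-1,[0,0.8,0],[0,0,1]],[-1,[0,0.8,0],[0,0,1]]]'
```

```text
time_s: 21.35
tool_pos: [0.4602, -0.3122, 0.1552]
tcp_rot: [[-0.284, 0.959, 0.002], [0.959, 0.284, -0.001], [-0.001, 0.002, -1.0]]
wrist_force: [0.8, -0.4, -3.6]
width: 0.0494
grip_force: 63.6
time_s: 22.35
tool_pos: [0.46, -0.1311, 0.2325]
tcp_rot: [[-0.749, 0.662, 0.003], [0.662, 0.749, 0.001], [-0.002, 0.002, -1.0]]
wrist_force: [-0.7, -1.2, -3.9]
width: 0.0494
grip_force: 63.5
time_s: 23.35
tool_pos: [0.4598, 0.0612, 0.2326]
tcp_rot: [[-0.986, 0.164, 0.003], [0.164, 0.986, 0.002], [-0.002, 0.002, -1.0]]
wrist_force: [-0.3, -0.7, -4.4]
width: 0.0494
grip_force: 63.5
```

```bash
python3 -m handwheel '[[-1,[0,0.6,0],[0,0,1]],[-1,[0,0.6,0],[0,0,1]],[-1,[0,0.4,0],[0,0,1]],[-1,[0,0.2,0],[0,0,1]],[-1,[0,0,0],[0,0,0.25]],[-1,[0,0,0],[0,0,0]],[-1,[0,0,0],[0,0,0]],[-1,[0,0,0],[0,0,0]]]'
python3 - <<'E'
from rig import bot
import cv2,numpy as np
s=bot.get_state();im=bot.get_image('wrist');a=im['color'][:,:,::-1].copy()
X=np.eye(4);X[:3,:3]=s['tcp_rot'];X[:3,3]=s['tool_pos'];np.savez('pics/w6.npz',K=im['mtx'],T=X@im['T_tool_cam'])
from h import *
K,T=im['mtx'],X@im['T_tool_cam']
for q in ['mark','crate']:
  for r in bot.cut_out(q,'wrist')[:1]:
    m=r['mask'];v,u=np.nonzero(m);print(q,r['confidence'],r['rect'],ray(K,T,[(u.mean(),v.mean())],.004))
# overlay predicted crate/cell
p=[.520,.299,np.radians(7.5)]
for M in ([[.132,.089,.05],[.132,-.089,.05],[-.132,-.089,.05],[-.132,.089,.05]],[[.0415,-.002,.05],[.0415,-.085,.05],[-.0415,-.085,.05],[-.0415,-.002,.05]],[[.03*np.cos(t),.03*np.sin(t)-.0435,.004] for t in np.linspace(0,6.28,20)]):
  cv2.polylines(a,[np.round(proj(K,T,place(p,M))).astype(np.int32)],True,(255,0,255),1)
cv2.imwrite('pics/w6.png',a)
E
```

```text
time_s: 24.35
tool_pos: [0.4593, 0.1136, 0.2313]
tcp_rot: [[-0.992, -0.128, 0.0], [-0.128, 0.992, 0.0], [-0.0, 0.0, -1.0]]
wrist_force: [0.2, 1.2, -3.7]
width: 0.0496
grip_force: 63.6
mark 0.61 [365.3, 220.2, 44.2, 44.7] [[0.52467724 0.26065387]]
crate 0.55 [353.5, 135.1, 188.1, 183.1] [[0.48199487 0.3064858 ]]
```

View pics/w6.png

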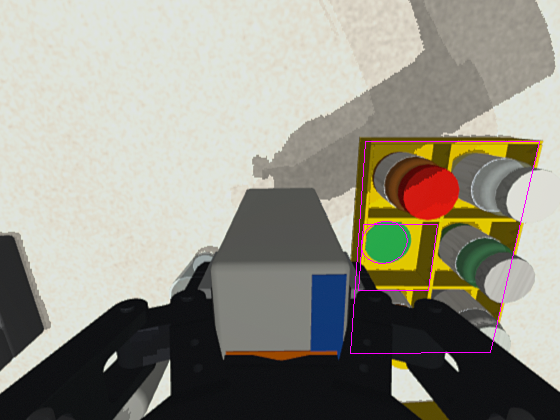

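```bash
python3 -m handwheel '[[-1,[0.4,0.8,0],[0,0,0]],[-1,[0.45,1,0],[0,0,0]],[-1,[0.45,1,0],[0,0,0]],[-1,[0.45,1,0],[0,0,0]],[-1,[0.43,0.83,0],[0,0,0]],[-1,[0,0.2,0],[0,0,0]],[-1,[0,0,0],[0,0,0]],[-1,[0,0,0],[0,0,0]]]'
python3 - <<'E'
from rig import bot
from h import *
import cv2
s=bot.get_state();print(s['tool_pos']);im=bot.get_image('side');a=im['color'][:,:,::-1]
c,K,T=a.copy(),im['mtx'],im['pose']
p=[*s['tool_pos'][:2],np.radians(7.4)];zb=s['tool_pos'][2]-.0739
for z in (zb,zb+.12,.004):
  cv2.polylines(c,[np.round(proj(K,T,place(p,[[.025,.025,z],[.025,-.025,z],[-.025,-.025,z],[-.025,.025,z]]))).astype(np.int32)],True,(255,0,255),1)
cv2.imwrite('pics/s7.png',cv2.resize(c[150:360,110:330],(0,0),fx=2.8,fy=2.8,interpolation=cv2.INTER_CUBIC))
E
```

```text
time_s: 25.5
tool_pos: [0.5246, 0.2581, 0.2317]
tcp_rot: [[-0.992, -0.128, 0.0], [-0.128, 0.992, 0.0], [-0.0, 0.0, -1.0]]
wrist_force: [-0.1, -0.5, -4.7]
width: 0.0493
grip_force: 63.7
[0.52456178 0.25806716 0.23167059]
```

View pics/s7.png

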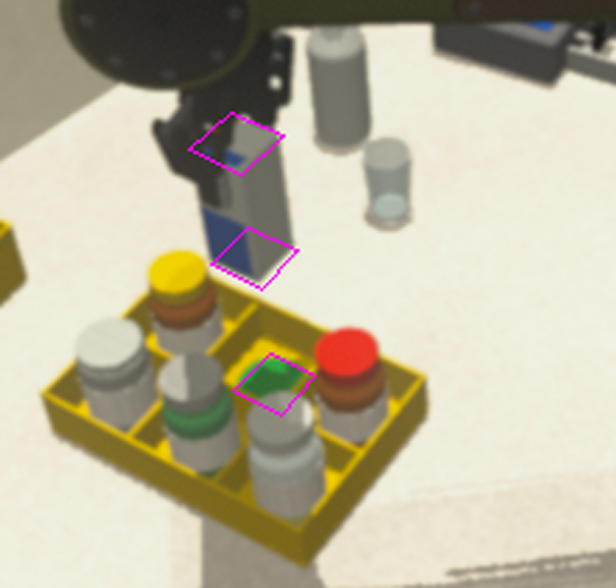

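```bash
python3 -m handwheel '[[-1,[0,0,-0.5],[0,0,0]],[-1,[0,0,-0.8],[0,0,0]],[-1,[0,0,-0.8],[0,0,0]],[-1,[0,0,-0.8],[0,0,0]],[-1,[0,0,-0.8],[0,0,0]],[-1,[0,0,-0.6],[0,0,0]],[-1,[0,0,-0.4],[0,0,0]],[-1,[0,0,0],[0,0,0]]]'
python3 -m handwheel '[[-1,[0,0,-0.1],[0,0,0]],[-1,[0,0,-0.1],[0,0,0]],[-1,[0,0,-0.07],[0,0,0]],[-1,[0,0,-0.03],[0,0,0]],[-1,[0,0,0],[0,0,0]],[-1,[0,0,0],[0,0,0]],[-1,[0,0,0],[0,0,0]],[-1,[0,0,0],[0,0,0]]]'
```

```text
time_s: 26.55
tool_pos: [0.5243, 0.2583, 0.0894]
tcp_rot: [[-0.992, -0.128, -0.001], [-0.128, 0.992, -0.001], [0.001, -0.001, -1.0]]
wrist_force: [0.4, -0.8, -3.3]
width: 0.0494
grip_force: 63.7
time_s: 27.55
tool_pos: [0.5247, 0.2587, 0.0813]
tcp_rot: [[-0.992, -0.128, 0.0], [-0.128, 0.992, 0.0], [-0.0, 0.0, -1.0]]
wrist_force: [-0.5, 0.3, -4.5]
width: 0.0497
grip_force: 63.7
```

```bash
python3 -m handwheel '[[-1,[0,0,-0.05],[0,0,0]],[-1,[0,0,-0.03],[0,0,0]],[-1,[0,0,0],[0,0,0]],[-1,[0,0,0],[0,0,0]],[-1,[0,0,0],[0,0,0]],[-1,[0,0,0],[0,0,0]],[-1,[0,0,0],[0,0,0]],[-1,[0,0,0],[0,0,0]]]'
python3 -m handwheel '[[-1,[0,0,-0.02],[0,0,0]],[-1,[0,0,-0.02],[0,0,0]],[-1,[0,0,0],[0,0,0]],[-1,[0,0,0],[0,0,0]],[-1,[0,0,0],[0,0,0]],[-1,[0,0,0],[0,0,0]],[-1,[0,0,0],[0,0,0]],[-1,[0,0,0],[0,0,0]]]'
```

```text
time_s: 28.55
tool_pos: [0.5247, 0.2587, 0.0789]
tcp_rot: [[-0.992, -0.128, -0.0], [-0.128, 0.992, 0.0], [0.0, 0.0, -1.0]]
wrist_force: [0.8, 0.4, -3.9]
width: 0.049
grip_force: 63.7
time_s: 29.55
tool_pos: [0.5248, 0.2587, 0.0779]
tcp_rot: [[-0.992, -0.128, 0.0], [-0.128, 0.992, 0.0], [-0.0, 0.0, -1.0]]
wrist_force: [-0.6, -0.4, 0.6]
width: 0.0496
grip_force: 64.0
```

```bash
python3 -m handwheel '[[0.2,[0,0,0],[0,0,0]],[0.25,[0,0,0],[0,0,0]],[0.3,[0,0,0],[0,0,0]],[0.4,[0,0,0],[0,0,0]],[0.4,[0,0,0],[0,0,0]],[0.4,[0,0,0],[0,0,0]],[0.4,[0,0,0.1],[0,0,0]],[0.4,[0,0,0.2],[0,0,0]]]'
```

```text
time_s: 30.55
tool_pos: [0.5246, 0.2586, 0.0868]
tcp_rot: [[-0.992, -0.128, -0.0], [-0.128, 0.992, -0.0], [0.0, -0.0, -1.0]]
wrist_force: [0.6, 0.6, 0.5]
width: 0.0598
grip_force: 0.0
```

```bash
python3 -m handwheel '[[0.4,[0,0,0.5],[0,0,0]],[0.4,[0,0,0.8],[0,0,0]],[0.4,[0,0,1],[0,0,0]],[0.4,[0,0,1],[0,0,0]],[0.4,[0,0,1],[0,0,0]],[0.4,[-0.3,0,0.7],[0,0,0]],[0.4,[-0.8,-0.8,0],[0,0,0]],[0.4,[-1,-1,0],[0,0,0]]]'
python3 -m handwheel '[[0.4,[-0.5,-1,0],[0,0,0]],[0.4,[0,-1,0],[0,0,0]],[0.4,[0,-0.5,0],[0,0,0]],[0.4,[0,0,0],[0,0,0]],[0.4,[0,0,0],[0,0,0]],[0.4,[0,0,0],[0,0,0]],[0.4,[0,0,0],[0,0,0]],[0.4,[0,0,0],[0,0,0]]]'
python3 - <<'E'
from rig import bot
import cv2,numpy as np
a=bot.get_image('side')['color'][:,:,::-1];b=bot.get_image('top')['color'][:,:,::-1]
cv2.imwrite('pics/end.png',np.hstack([cv2.resize(x,(395,395),interpolation=cv2.INTER_CUBIC) for x in (a[170:360,110:300],b[120:310,80:270])]))
E
```

```text
time_s: 31.55
tool_pos: [0.4612, 0.2042, 0.2378]
tcp_rot: [[-0.992, -0.129, 0.001], [-0.129, 0.992, 0.001], [-0.001, 0.0, -1.0]]
wrist_force: [-0.3, -0.1, -0.2]
width: 0.0596
grip_force: 0.0
time_s: 32.55
tool_pos: [0.4467, 0.1299, 0.2366]
tcp_rot: [[-0.992, -0.129, -0.0], [-0.129, 0.992, -0.0], [0.0, -0.0, -1.0]]
wrist_force: [0.6, 0.3, -1.6]
width: 0.0596
grip_force: 0.0
```

View pics/end.png

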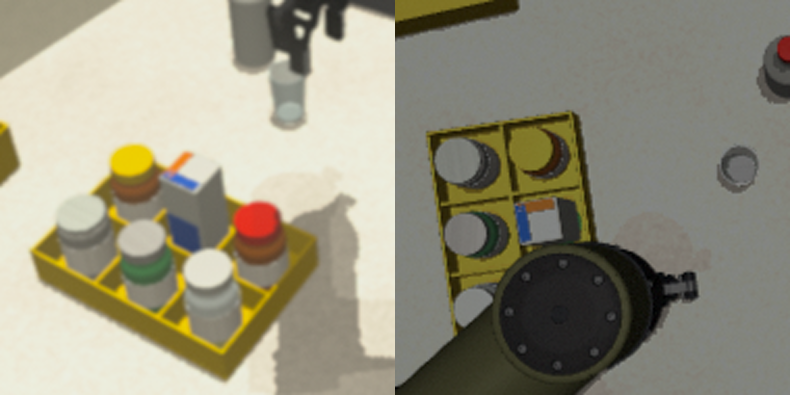

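The block stands upright in the green-marked cell, with the jars and beaker undisturbed.

```bash
python3 -c "
from rig import bot
print(bot.close_job())"
```

```text
the job is handed in; nothing more can be done
None
```

I've handed the job in: the orange face and then the blue face were each pushed to the bar's end stop and held, as judged by wrist force since the bar itself wasn't read, and the final pictures show the block upright in the green-marked cell (no verdict was returned).

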